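Clip the sprung guard rail into the jar rack

TASK

Pick up the red guard rail from the table and lay it across the open front of the white jar rack, with its two sprung end pins in the blue sloped guides, and let go of it there. Then press down on it from above until both pins have sprung out into the pockets under the guides and the rail sits level. Leave the jars and the other glassware standing where they are.

Things in the scene. Friction and masses are not known exactly. Their poses are not given: they have to be found in the camera images.
- rail_center (a point): Centre of the loose red guard rail: square bar 22 x 22 mm, 184 mm long along its own y, about 150 g, grey band near each end. From each end face a round-nosed steel pin, 10 mm thick, sticks out 19 mm (222 mm tip to tip). Both ends are alike. It starts flat on the table, this point 11 mm up; pinch it across its 22 mm width from above.
- plunger_a (a joint): How far the spring pin at the rail's +y end is pushed into the rail: 0 is fully out, 0.018 m is fully in. It needs about 1.3 N to start and 4 N at 11 mm.
- plunger_b (a joint): The same for the spring pin at the rail's -y end.
- rack_seat (a point): Where the rail's centre lies when fully home, in the white jar rack (fixed; table top 55 mm below this point; open front faces its -x). y runs from one end block to the other, z up. A steady 10 to 20 N push down on the middle of the laid rail drives it home; the pins are then about 2 mm in. If one end stays high, press that end. Two jars stand 78 mm behind, tops 8 mm above this point.
- rail_rest (a point): Where the rail's centre comes to rest when it is laid in both guides, before pressing: 35 mm above rack_seat, same axes (rail along y). Up to 5 mm off along y, or 6 mm across, still works; the rail then lies a little tilted.
- pocket_a (a point): Middle of the pocket mouth in the inner face of the rack's +y end block (100 mm from rack_seat). Block: 54 mm wide in x, 28 mm thick, top 48 mm above this point. Pocket: 14 mm wide, 9 mm deep, floor 5 mm below this point. Above it a guide open at the top, 34 mm wide narrowing to 14 mm; its blue floor slopes from the top, 18 mm outside the inner face, in to a lip 12 mm above this point.
- pocket_b (a point): The same in the -y end block, mirrored.
- jar_a: Glass jar, 48 mm in diameter and 55 mm tall, aluminium lid, standing in the rack; origin at the centre of its underside. Leave alone.
- jar_b: Amber glass jar, 48 mm in diameter and 55 mm tall, black lid, standing in the rack; origin at the centre of its underside. Leave alone.
- dish: Green glass cup, 72 mm across and 35 mm tall, on the table beyond the work; origin at the centre of its underside. Leave alone.
- bowl: Amber glass bowl, 90 mm across and 50 mm tall, on the table beyond the work; origin at the centre of its underside. Leave alone.
Mind the look-alikes: they are no part of the job. What is meant by the part that bears rail_center is not brown or pink, and is the smaller of those in its own colour.

How it is judged:
By the outcome, as a careful person would: the job done as asked, in the order asked, and still so for the second after the job is handed in, with the robot touching nothing.
It also fails if it takes over 40 s, if anything falls off the work surface, if the arm or the gripper's body presses on something with over 40 N, if the wrist force passes 120 N, or if a joint passes its speed limit or range.

ROBOT

A 6-joint arm with a two-finger parallel gripper is mounted at the origin on the work surface. World frame = base frame: x ahead of the robot, y to its left, z up, the work surface at z = 0. Lengths are in m, angles in rad, forces in N, time in s.
With the tool pointing down it reaches from about 0.4 to 0.925 m from the base axis. Payload 3.4 kg.
Tool frame: the origin (TCP) lies between the finger pads; the fingertips stand 8 mm ahead of it and the grasp point (between the pads) lies 11 mm behind it; z points along the fingers, y is the direction in which the jaws open and shut (so a half turn about z gives the same grasp; the last joint's range is limited). The gripper opens to 85 mm and grips with 20 to 120 N. Pads are 22 mm wide; open, the fingers measure 114 mm over their backs; the gripper's body (76 mm by 85 mm) begins 54 mm behind the grasp point. The pads swing forward as they close: fully open they stand 13 mm farther back than shut.
Start: joints at [-1.188, 0.307, 1.506, -0, 1.328, -0.073], TCP at [0.253, -0.516, 0.239] pointing down, gripper open.
Joint ranges: [-3.12, 3.12], [-1.05, 2.28], [0.14, 2.33], [-1.42, 4.57], [0.1, 2.73], [-2.68, 2.68]. Speed limits (rad/s): [2.57, 2.57, 3.14, 3.14, 3.14, 3.14].

INTERFACE

Orientations are given as [roll, pitch, yaw] about the fixed x, y, z axes, in that order (R = Rz(yaw) Ry(pitch) Rx(roll)).
In Python, from bench import readout, eyes, job gives the robot as it stands.
- The arm moves only by the shell command python3 -m pendant 'ROWS' [FORCE]. ROWS is JSON, a list of rows, each an object with "translation": the shift along the tool's x, y, z in mm, a list of three; "twist": the turn about the tool's z in degrees; "fingers": the opening, from 0 (shut) to 1 (fully open). A call has 1 to 10 rows; each row shifts and turns the commanded pose from where the row before left it, along the tool's axes as they then stand; what a row does not reach is not made up. A row lasts 1/12 s, in which the tool goes at most 41.7 mm and 7.16 degrees, less where a joint would pass 70% of its speed; a pose out of reach is approached as far as the arm can. A call is refused whole if a number of a shift passes 41.7 or a number of a turn 7.16, either way. A call with a gripper value outside its range is refused whole. The fingers move at their own pace and stop on an object; FORCE is the grip in N (left out, the last holds). Time passes only in rows, so rows that do not move let the fingers close. It gives the time, the measured TCP pose, the force and the opening at its end, in the units of the state.
- readout.read_state(): the state, without advancing time (a new reading comes with each control period).
- eyes.grab_frame(name): name is "scene" or "top" or "wrist"; returns the picture (384x512x3 uint8, red, green, blue); there is no depth.
- eyes.camera_model(name): a dict with "K" (3x3 intrinsics, pixels), "k1" (the pictures are not rectified: a ray, as slopes to the right and down, at radius r is drawn at 1 + k1 r^2 times it, then the intrinsics apply), "camera_from_world" (4x4, takes a point from world to camera coordinates); the wrist camera has in their place "hand_eye" (4x4, takes a point from camera to tool coordinates, whose origin is the TCP and whose axes are the flange's). Camera axes: x right, y down, z forward; pixel columns grow to the right and rows downward; lengths in m; the calibration is good to about 2 mm. A picture is of the moment at which its call begins: read the wrist's pose just before it. camera_model takes no time and is no camera call.
- job.close_job(): hands the job in, once; it reports no verdict.
Trained networks look in the newest picture that a camera, given by its name, has taken for a name from the list of things; names that differ only in an ending like _2 or _b are one class to them, and where a whole thing is asked for, a point or a joint stands for the part that bears it (a point fixed in the world has none). Each returns a list of dicts, best first, with "conf" (0 to 1); they miss things now and then, are a little off and sometimes report something else, mostly with a low value. They report only what shows in the picture. A call takes as long as a camera call. They do not tell look-alikes from the thing itself.
- eyes.spot_in(camera, target): "xy" ([column, row] in pixels, amid what is visible of it).
- eyes.masks_of(camera, target): "mask" (384x512 bool, what is visible of it) and "xy" ([column, row] in pixels, amid what is visible of it).
- eyes.pinpoint(camera, target): "xy" ([column, row] in pixels: a listed point, or the origin of a listed thing).
The state is a dict: "clock": time; "joints": joint angles; "joint_vel": joint speeds; "joint_efforts": joint torques, N m; "position": TCP position; "ee_rot": TCP orientation; "force": force on the tool from outside, world axes, zero at the start; "moment": the same for the moment, N m; "grip_width": finger opening in m.
Only numpy, scipy, OpenCV 4.12 (cv2) and the standard library are available. Lean on these libraries where they do the work, as an engineer would, in place of code of your own. Each camera call takes 0.05 s, during which the arm holds its last target.

## Working session

There is one attempt and no reset: what is moved stays moved. The work goes in short steps, Python scripts to look and compute and a shell command to move; the robot and the scene stay as the last step left them, time stands still between calls to the robot, and variables do not carry over. Pictures are saved under pics/ and viewed, and the job is handed in when it is done.

```bash
ls; mkdir -p pics; python3 - <<'E'
from bench import readout, eyes, job
import cv2
s=readout.read_state(); print(s)
for n in("scene","top","wrist"):
    m=eyes.camera_model(n); print(n,m)
    f=eyes.grab_frame(n); cv2.imwrite(f"pics/{n}0.png",f[:,:,::-1])
E
```

```text
pics
{'clock': 0.0, 'joints': array([-1.18850569e+00,  3.07573230e-01,  1.50764396e+00,  2.18340482e-05,
        1.32838991e+00, -7.35318559e-02]), 'joint_vel': array([-8.54955999e-04, -6.19607646e-04, -9.30327856e-04,  7.50559273e-05,
        3.00976566e-04, -1.63682392e-03]), 'joint_efforts': array([-2.36414853e-03, -4.57553494e+01, -2.51918721e+01, -3.67749508e-04,
        1.33821301e-02,  7.62392602e-06]), 'position': array([ 0.25283675, -0.51569253,  0.23839198]), 'ee_rot': array([-3.13958520e+00, -1.69120717e-04,  4.55817062e-01]), 'force': array([ 0.30306739, -0.11138898,  0.01067873]), 'moment': array([-0.00015199, -0.04143553,  0.02906812]), 'grip_width': 0.08522359615529668}
scene {'K': array([[419.627473  ,   0.        , 253.22560342],
       [  0.        , 419.627473  , 195.84248618],
       [  0.        ,   0.        ,   1.        ]]), 'k1': 0.03419418353730531, 'camera_from_world': array([[-0.22576756,  0.97399262,  0.0191672 ,  0.13691069],
       [ 0.68774888,  0.17329037, -0.70496236, -0.26793693],
       [-0.68994963, -0.14597541, -0.70898568,  1.66018583],
       [
[... 363 characters left out ...]
 -0.12776515,  0.48722781],
       [ 0.1276918 , -0.00453199, -0.99180354,  1.13098336],
       [ 0.        ,  0.        ,  0.        ,  1.        ]])}
wrist {'K': array([[337.72502538,   0.        , 255.01238256],
       [  0.        , 337.72502538, 193.11739869],
       [  0.        ,   0.        ,   1.        ]]), 'k1': -0.07853664097566289, 'hand_eye': array([[ 1.50013428e-04, -9.64894182e-01, -2.62638907e-01,
         6.55028946e-02],
       [ 9.99999961e-01,  8.23905834e-05,  2.68487362e-04,
         7.36026524e-04],
       [-2.37422921e-04, -2.62638937e-01,  9.64894156e-01,
        -1.33621877e-01],
       [ 0.00000000e+00,  0.00000000e+00,  0.00000000e+00,
         1.00000000e+00]])}
```

View pics/scene0.png

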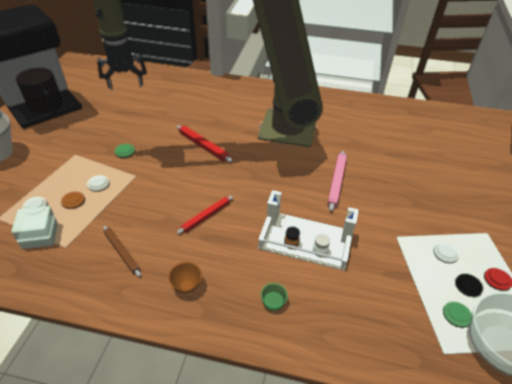

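View pics/top0.png

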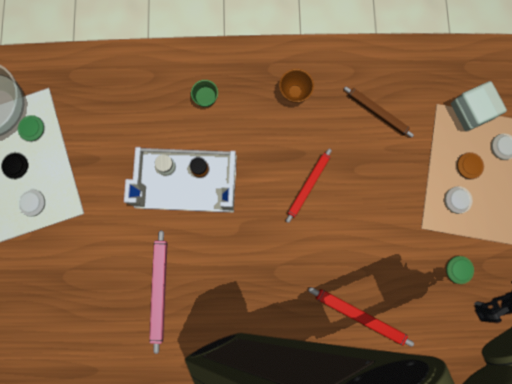

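View pics/wrist0.png

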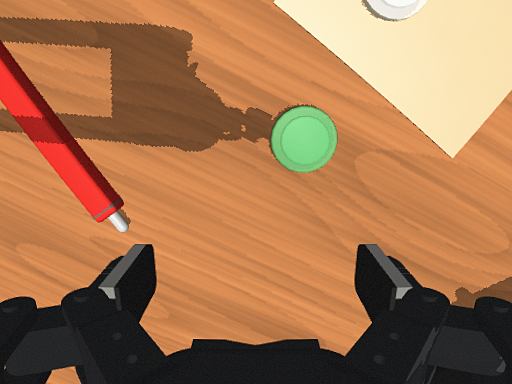

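Scene view: the red bars are at (205,215) and (204,143), the brown one at (122,251) and the pink one at (338,181). The rack is at about (310,235). In the top view the red candidates are at (309,186) and (360,318). I'll measure both lengths next.

```bash
cat > h.py <<'E'
import numpy as np, cv2
from bench import readout, eyes
from scipy.spatial.transform import Rotation as R
from scipy.optimize import least_squares
def cam(n,state=None):
    m=eyes.camera_model(n)
    if n=="wrist":
        s=state or readout.read_state()
        T=np.eye(4);T[:3,:3]=R.from_euler('xyz',s['ee_rot']).as_matrix();T[:3,3]=s['position']
        W=T@m['hand_eye']; E=np.linalg.inv(W)
    else: E=m['camera_from_world']
    return m['K'],m['k1'],E
def ray(c,px):
    K,k,E=c
    d=cv2.undistortPoints(np.array([[px]],float),K,np.array([k,0,0,0.]))[0,0]
    v=E[:3,:3].T@np.array([d[0],d[1],1]); return -E[:3,:3].T@E[:3,3],v/np.linalg.norm(v)
def onz(c,px,z):
    o,v=ray(c,px); return o+v*(z-o[2])/v[2]
def proj(c,P):
    K,k,E=c
    return cv2.projectPoints(np.array(P,float).reshape(-1,1,3),cv2.Rodrigues(E[:3,:3])[0],E[:3,3],K,np.array([k,0,0,0.]))[0][:,0]
def tri(obs):
    A=0;b=0
    for c,px in obs:
        o,v=ray(c,px);M=np.eye(3)-np.outer(v,v);A=A+M;b=b+M@o
    P=np.linalg.solve(A,b)
    return P,[np.round(proj(c,P)[0]-px,1) for c,px in obs]
E
python3 - <<'E'
from h import *
np.set_printoptions(precision=4,suppress=True)
C={n:cam(n) for n in("scene","top")}
for n in C:
    for t in("rail_center","rack_seat","rail_rest","pocket_a","pocket_b","jar_a","jar_b"):
        print(n,t,[(round(d['conf'],2),np.round(d['xy'],1)) for d in eyes.pinpoint(n,t)])
for n in C:
    for d in eyes.masks_of(n,"rail_center"):
        ys,xs=np.nonzero(d['mask']); p=np.c_[xs,ys].astype(np.float32)
        r=cv2.minAreaRect(p); b=cv2.boxPoints(r)
        e=sorted([(np.linalg.norm(b[i]-b[(i+1)%4]),i) for i in range(4)])
        ends=[(b[i]+b[(i+1)%4])/2 for _,i in e[:2]]
        P=[onz(C[n],q,0.011) for q in ends]
        print(n,round(d['conf'],2),d['xy'],P,np.linalg.norm(P[0]-P[1]))
E
```

```text
scene rail_center [(0.94, array([201.6, 140.6])), (0.81, array([203.9, 214.2])), (0.74, array([335.1, 179.3])), (0.59, array([118.6, 247.2]))]
scene rack_seat [(0.74, array([309.3, 218.1]))]
scene rail_rest [(0.63, array([310.2, 207.6]))]
scene pocket_a [(0.89, array([281.1, 206.1])), (0.69, array([343.8, 227.1])), (0.3, array([321.8, 252.9]))]
scene pocket_b [(0.89, array([281.1, 206.1])), (0.69, array([343.8, 227.1])), (0.3, array([321.8, 252.9]))]
scene jar_a [(0.79, array([289.2, 244.2])), (0.6, array([319.8, 252.7]))]
scene jar_b [(0.79, array([289.2, 244.2])), (0.6, array([319.8, 252.7]))]
top rail_center [(0.9, array([360.5, 315.2])), (0.87, array([382.1, 108. ])), (0.82, array([304.6, 189.7])), (0.59, array([160.2, 288.8]))]
top rack_seat [(0.85, array([179.8, 196.9]))]
top rail_rest [(0.79, array([179.3, 195.6]))]
top pocket_a [(0.84, array([221.1, 195.4])), (0.8, array([139.2, 192.8]))]
top pocket_b [(0.84, array([221.1, 195.4])), (0.8, array([139.2, 192.8]))]
top jar_a [(0.66, array([294.7,  92.1])), (0.65, array([199.6, 169.6])), (0.59, array([170.8, 169.8]))]
top jar_b [
[... 313 characters left out ...]
2264083308160623
scene 0.73 [205.4, 140.9] [array([ 0.1155, -0.4062,  0.011 ]), array([ 0.2514, -0.1746,  0.011 ])] 0.2685014014102009
scene 0.63 [335.4, 179.6] [array([0.1104, 0.22  , 0.011 ]), array([0.4136, 0.2083, 0.011 ])] 0.3034827638737162
top 0.83 [379.5, 110.3] [array([ 0.7854, -0.2778,  0.011 ]), array([ 0.6537, -0.4463,  0.011 ])] 0.21379925002904315
top 0.78 [157.1, 291.4] [array([0.4182, 0.2097, 0.011 ]), array([0.1187, 0.2266, 0.011 ])] 0.30001390797067357
top 0.57 [361.8, 315.9] [array([ 0.2652, -0.1607,  0.011 ]), array([ 0.1174, -0.4156,  0.011 ])] 0.2946760544374013
top 0.42 [183.8, 184.4] [array([0.5634, 0.3034, 0.011 ]), array([0.5415, 0.0169, 0.011 ])] 0.2873557398748213
```

```bash
python3 - <<'E'
from h import *
np.set_printoptions(precision=4,suppress=True)
C={n:cam(n) for n in("scene","top")}
def t(a,b,l): 
    P,r=tri([(C['scene'],a),(C['top'],b)]); print(l,P,r); return P
t([203.9,214.2],[304.6,189.7],'rail'); t([204.5,215.1],[309,186],'rail masks')
s=t([309.3,218.1],[179.8,196.9],'seat'); t([310.2,207.6],[179.3,195.6],'rest')
a=t([343.8,227.1],[139.2,192.8],'pa'); b=t([281.1,206.1],[221.1,195.4],'pb')
print('yaw',np.degrees(np.arctan2(-(a-b)[0],(a-b)[1])),np.linalg.norm(a-b))
import os
f=eyes.grab_frame('top')
cv2.imwrite('pics/topc.png',cv2.resize(f[130:230,110:350,::-1],None,fx=3.3,fy=3.3,interpolation=cv2.INTER_CUBIC))
E
```

```text
rail [ 0.5188 -0.1699  0.0002] [array([3.2, 0.4]), array([ 3.9, -1. ])]
rail masks [ 0.5258 -0.1735  0.0038] [array([0.8, 0.1]), array([ 0.9, -0.2])]
seat [0.4992 0.151  0.0495] [array([ 1.4, -0. ]), array([ 1.7, -0.3])]
rest [0.4963 0.1472 0.0914] [array([ 1., -0.]), array([ 1.2, -0.2])]
pa [0.5115 0.253  0.0512] [array([ 1. , -0.1]), array([ 1.2, -0.1])]
pb [0.4959 0.055  0.0738] [array([-1.2, -0. ]), array([-1.4,  0.2])]
yaw -4.512534159039842 0.19984808836387746
```

View pics/topc.png

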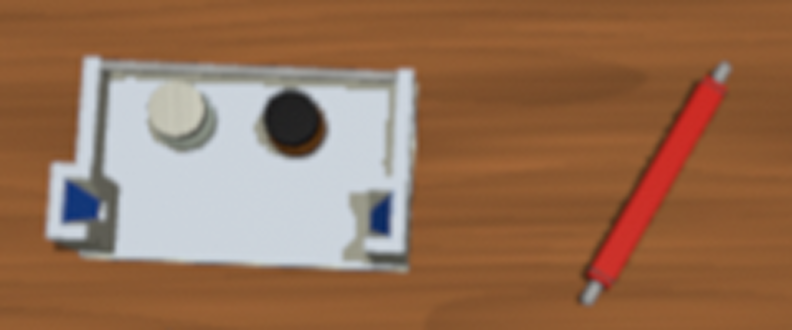

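Candidates for the rail, by top-view pixel:
- Red at (309,186), about 220 mm long.
- Red at (360,318), about 290 mm long.
- Brown at (380,110).
- Pink at (158,290).

The task calls for the smaller red one, so it's (309,186), and the close crop confirms it: red, with grey pins. I'll move over it now.

```bash
python3 -m pendant '[{"translation":[36,-19,0],"twist":-7},{"translation":[36,-14,0],"twist":-7},{"translation":[37,-9,0],"twist":-7},{"translation":[38,-5,0],"twist":-7},{"translation":[39,0,0],"twist":-7},{"translation":[39,5,0],"twist":-7},{"translation":[38,9,0],"twist":-7},{"translation":[37,14,0],"twist":-7},{"translation":[36,18,0],"twist":-7},{"translation":[30,20,0],"twist":-7}]'; python3 -m pendant '[{"translation":[5,30,0],"twist":-7},{"translation":[0,30,0],"twist":-7},{"translation":[0,0,0],"twist":-7},{"translation":[0,0,0],"twist":-7},{"translation":[0,0,0],"twist":-7},{"translation":[0,0,0],"twist":-7},{"translation":[0,0,0],"twist":-7},{"translation":[0,0,0],"twist":-3},{"translation":[0,0,0],"twist":0}]'
```

```text
validation failed for argument at $[0]...
validation failed for argument at $[0]...
```

```bash
python3 -m pendant '[{"translation":[36,-19,0],"twist":-7,"fingers":1},{"translation":[36,-14,0],"twist":-7,"fingers":1},{"translation":[37,-9,0],"twist":-7,"fingers":1},{"translation":[38,-5,0],"twist":-7,"fingers":1},{"translation":[39,0,0],"twist":-7,"fingers":1},{"translation":[39,5,0],"twist":-7,"fingers":1},{"translation":[38,9,0],"twist":-7,"fingers":1},{"translation":[37,14,0],"twist":-7,"fingers":1},{"translation":[36,18,0],"twist":-7,"fingers":1},{"translation":[30,20,0],"twist":-7,"fingers":1}]'
```

```text
clock: 1.83
position: [0.4802, -0.1977, 0.2396]
ee_rot: [3.141, 0.0, 1.684]
force: [1.2, 0.2, 0.1]
grip_width: 0.0858
```

```bash
python3 -m pendant '[{"translation":[0,35,0],"twist":-7,"fingers":1},{"translation":[0,35,0],"twist":-7,"fingers":1},{"translation":[0,0,0],"twist":-7,"fingers":1},{"translation":[0,0,0],"twist":-7,"fingers":1},{"translation":[0,0,0],"twist":-7,"fingers":1},{"translation":[0,0,0],"twist":-7,"fingers":1},{"translation":[0,0,0],"twist":-7,"fingers":1},{"translation":[0,0,0],"twist":-2,"fingers":1},{"translation":[0,0,0],"twist":0,"fingers":1},{"translation":[0,0,0],"twist":0,"fingers":1}]'
cat > rail.py <<'E'
from h import *
import sys,json
np.set_printoptions(precision=4,suppress=True)
s=readout.read_state(); c=cam('wrist',s); f=eyes.grab_frame('wrist')
cv2.imwrite(sys.argv[1],f[:,:,::-1])
print(s['position'],np.degrees(s['ee_rot']))
for d in eyes.pinpoint('wrist','rail_center'): print(round(d['conf'],2),d['xy'],onz(c,d['xy'],.011))
hsv=cv2.cvtColor(f,cv2.COLOR_RGB2HSV)
red=((hsv[...,0]<8)|(hsv[...,0]>172))&(hsv[...,1]>170)&(hsv[...,2]>60)
n,l,st,ce=cv2.connectedComponentsWithStats(red.astype(np.uint8))
for i in range(1,n):
    if st[i,4]<800: continue
    ys,xs=np.nonzero(l==i); r=cv2.minAreaRect(np.c_[xs,ys].astype(np.float32)); b=cv2.boxPoints(r)
    e=sorted([(np.linalg.norm(b[k]-b[(k+1)%4]),k) for k in range(4)])
    ends=[(b[k]+b[(k+1)%4])/2 for _,k in e[:2]]
    P=[onz(c,q,0.022) for q in ends]; print(ends,P,np.linalg.norm(P[0]-P[1]),'mid',(P[0]+P[1])/2,'ang',np.degrees(np.arctan2(*(P[1]-P[0])[1::-1])))
    np.save(sys.argv[1]+'.npy',np.array([np.r_[q,onz(c,q,.022),onz(c,q,0)] for q in ends]))
E
python3 rail.py pics/w1.png
```

```text
clock: 2.67
position: [0.548, -0.1881, 0.2393]
ee_rot: [3.142, -0.0, 2.566]
force: [-0.4, 0.2, 0.3]
grip_width: 0.0856
[ 0.548  -0.1881  0.2393] [179.9971  -0.0003 147.0372]
0.74 [255.6, 142.8] [ 0.5282 -0.1758  0.011 ]
0.61 [211.1, 346.4] [ 0.7163 -0.3663  0.011 ]
[array([258.5,  55. ], dtype=float32), array([258.5, 218. ], dtype=float32)] [array([ 0.4561, -0.1258,  0.022 ]), array([ 0.598 , -0.2173,  0.022 ])] 0.16879908573526473 mid [ 0.5271 -0.1715  0.022 ] ang -32.81354864300597
```

View pics/w1.png

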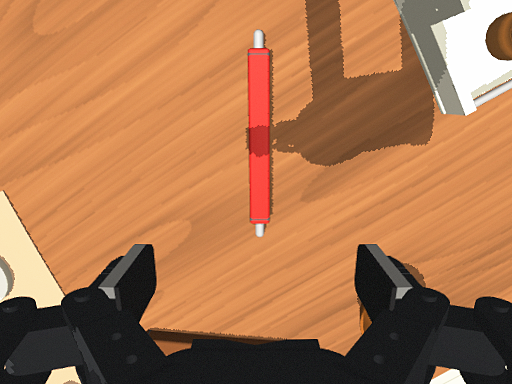

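The close wrist view shows the red rail vertical at column about 259, with pin tips at (259,30) and (260,237). There is no other red bar in this view. I'll drop partway for a second view.

```bash
python3 - <<'E'
from h import *
s=readout.read_state(); c=cam('wrist',s); T=R.from_euler('xyz',s['ee_rot']).as_matrix()
for a,b,z in(([259,48],[259.5,222.5],.022),([259,30],[260,237],.011)):
    P,Q=onz(c,a,z),onz(c,b,z); m=(P+Q)/2; print(P,Q,np.linalg.norm(P-Q),m,'tool d',T.T@(m-s['position'])*1000)
E
python3 -m pendant '[{"translation":[20,0,25],"twist":0,"fingers":1},{"translation":[0,2,25],"twist":0,"fingers":1},{"translation":[0,0,25],"twist":0,"fingers":1},{"translation":[0,0,0],"twist":0,"fingers":1},{"translation":[0,0,0],"twist":0,"fingers":1}]'; python3 rail.py pics/w2.png
```

```text
[ 0.45081385 -0.12186486  0.022     ] [ 0.60296797 -0.21919905  0.022     ] 0.18062342482803084 [ 0.52689091 -0.17053196  0.022     ] tool d [ 27.23564707   3.27735524 217.3280475 ]
[ 0.435077   -0.11156437  0.011     ] [ 0.62173276 -0.23040497  0.011     ] 0.22127689017764393 [ 0.52840488 -0.17098467  0.011     ] tool d [ 25.71913193   3.72061809 228.328081  ]
clock: 3.18
position: [0.5313, -0.1752, 0.1634]
ee_rot: [-3.141, -0.003, 2.567]
force: [0.8, -0.5, -0.1]
grip_width: 0.0855
[ 0.5313 -0.1752  0.1634] [-179.9641   -0.1875  147.0874]
0.91 [255.8, 176.0] [ 0.5275 -0.1734  0.011 ]
[array([257.5,  71. ], dtype=float32), array([257.5, 268. ], dtype=float32)] [array([ 0.4562, -0.1257,  0.022 ]), array([ 0.5975, -0.2168,  0.022 ])] 0.1681098548871432 mid [ 0.5268 -0.1713  0.022 ] ang -32.79809067041184
```

View pics/w2.png

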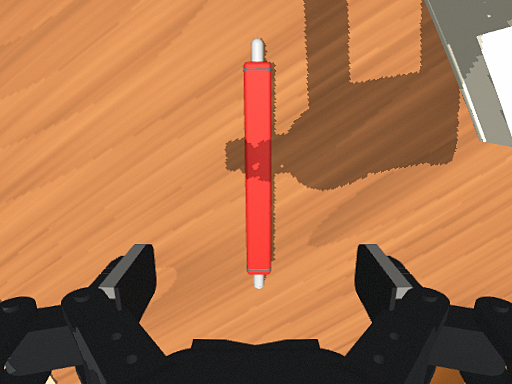

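```bash
python3 -m pendant '[{"translation":[6,1.5,35],"twist":0,"fingers":1},{"translation":[0,0,35],"twist":0,"fingers":0.7},{"translation":[0,0,35],"twist":0,"fingers":0.6},{"translation":[0,0,25],"twist":0,"fingers":0.6},{"translation":[0,0,14],"twist":0,"fingers":0.6},{"translation":[0,0,7],"twist":0,"fingers":0.6},{"translation":[0,0,0],"twist":0,"fingers":0.6},{"translation":[0,0,0],"twist":0,"fingers":0.6}]' 40; python3 rail.py pics/w3.png
```

```text
clock: 3.95
position: [0.5295, -0.1717, 0.0145]
ee_rot: [3.141, 0.002, 2.568]
force: [0.4, -1.3, 0.8]
grip_width: 0.0516
[ 0.5295 -0.1717  0.0145] [179.9731   0.1413 147.1074]
0.63 [255.8, 252.3] [ 0.5276 -0.1714  0.011 ]
[array([254.,  42.], dtype=float32), array([254., 344.], dtype=float32)] [array([ 0.4558, -0.1259,  0.022 ]), array([ 0.5609, -0.1939,  0.022 ])] 0.1251186235421442 mid [ 0.5084 -0.1599  0.022 ] ang -32.9303717598807
```

View pics/w3.png

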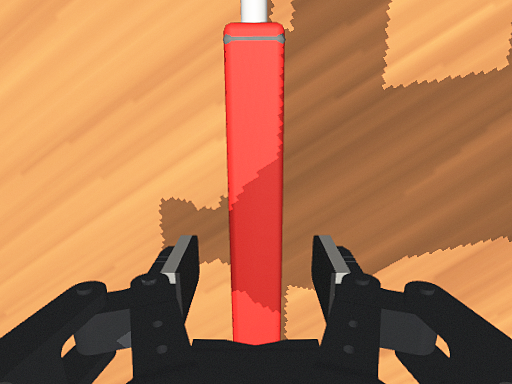

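The rail is centred between the jaws at column about 255. I'll close on it and lift.

```bash
python3 -m pendant '[{"translation":[2,0,2],"twist":0,"fingers":0.2},{"translation":[0,0,0],"twist":0,"fingers":0},{"translation":[0,0,0],"twist":0,"fingers":0},{"translation":[0,0,0],"twist":0,"fingers":0},{"translation":[0,0,0],"twist":0,"fingers":0},{"translation":[0,0,0],"twist":0,"fingers":0}]' 60; python3 -c "
from h import *
s=readout.read_state();print(s['position'],s['grip_width'],s['force'])"
python3 -m pendant '[{"translation":[0,0,-20],"twist":0,"fingers":0},{"translation":[0,0,-30],"twist":0,"fingers":0},{"translation":[0,0,-40],"twist":0,"fingers":0},{"translation":[0,0,-40],"twist":0,"fingers":0},{"translation":[0,0,-40],"twist":0,"fingers":0},{"translation":[0,0,-40],"twist":0,"fingers":0},{"translation":[0,0,0],"twist":0,"fingers":0}]' 60; python3 rail.py pics/w4.png
```

```text
clock: 4.55
position: [0.5266, -0.1699, 0.0124]
ee_rot: [3.141, 0.001, 2.568]
force: [-2.1, 0.5, 6.2]
grip_width: 0.0207
[ 0.52660041 -0.16992709  0.01236873] 0.020667309141108873 [-2.09754159  0.4590522   6.17020242]
clock: 5.13
position: [0.5309, -0.1718, 0.2301]
ee_rot: [3.139, 0.016, 2.568]
force: [1.4, -1.0, -1.2]
grip_width: 0.0203
[ 0.5309 -0.1718  0.2301] [179.8312   0.9068 147.1203]
0.88 [252.8, 262.0] [ 0.6271 -0.2375  0.011 ]
[array([254.,  51.], dtype=float32), array([254., 344.], dtype=float32)] [array([ 0.4378, -0.1133,  0.022 ]), array([ 0.7177, -0.2945,  0.022 ])] 0.333418950143763 mid [ 0.5777 -0.2039  0.022 ] ang -32.91731601117902
```

View pics/w4.png

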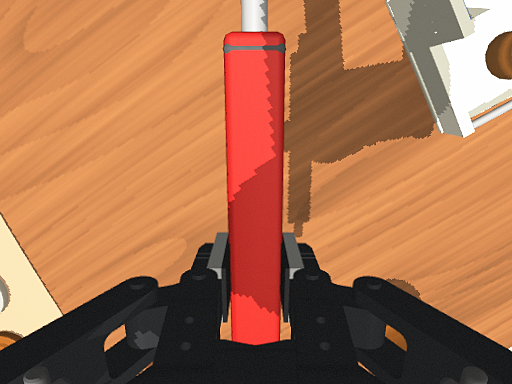

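```bash
python3 - <<'E'
from h import *
np.set_printoptions(precision=4,suppress=True)
s=readout.read_state();c=cam('wrist',s);T=R.from_euler('xyz',s['ee_rot']).as_matrix()
# bar top end row 33, col 254, pin top; intersect with tool plane z=-0.0096
for px in([254,33],[225,160],[283,160],[230,300],[279.5,300]):
    o,v=ray(c,px); o=T.T@(o-s['position']); v=T.T@v
    print(px,o+v*(-.0096-o[2])/v[2])
E
python3 -m pendant '[{"translation":[20,14,-5],"twist":0,"fingers":0},{"translation":[30,21,-5],"twist":0,"fingers":0},{"translation":[32,22,-5],"twist":0,"fingers":0},{"translation":[32,22,-5],"twist":0,"fingers":0},{"translation":[32,22,0],"twist":0,"fingers":0},{"translation":[32,22,0],"twist":0,"fingers":0},{"translation":[30,21,0],"twist":0,"fingers":0},{"translation":[20,14,0],"twist":0,"fingers":0},{"translation":[13,10,0],"twist":6,"fingers":0}]'
python3 -m pendant '[{"translation":[0,0,0],"twist":6,"fingers":0},{"translation":[0,0,0],"twist":7,"fingers":0},{"translation":[0,0,0],"twist":7,"fingers":0},{"translation":[0,0,0],"twist":7,"fingers":0},{"translation":[0,0,0],"twist":7,"fingers":0},{"translation":[0,0,0],"twist":7,"fingers":0},{"translation":[0,0,0],"twist":7,"fingers":0},{"translation":[0,0,0],"twist":7,"fingers":0},{"translation":[0,0,0],"twist":0,"fingers":0},{"translation":[0,0,0],"twist":0,"fingers":0}]'
cat > rack.py <<'E'
from h import *
import sys
np.set_printoptions(precision=4,suppress=True)
s=readout.read_state(); c=cam('wrist',s); f=eyes.grab_frame('wrist'); cv2.imwrite(sys.argv[1],f[:,:,::-1])
print(repr(s['position']),np.degrees(s['ee_rot']))
for t,z in(('pocket_a',.055),('rack_seat',.055),('rail_rest',.09),('jar_a',0.005)):
    for d in eyes.pinpoint('wrist',t): print(t,round(d['conf'],2),d['xy'],onz(c,d['xy'],z))
E
python3 rack.py pics/w5.png
```

```text
[254, 33] [ 0.0894 -0.0015 -0.0096]
[225, 160] [ 0.0452 -0.0123 -0.0096]
[283, 160] [ 0.0452  0.0092 -0.0096]
[230, 300] [-0.0141 -0.0117 -0.0096]
[279.5, 300] [-0.0141  0.0091 -0.0096]
clock: 5.98
position: [0.4113, 0.1038, 0.2388]
ee_rot: [-3.138, -0.005, 2.464]
force: [1.2, -1.0, -2.3]
grip_width: 0.0207
clock: 6.82
position: [0.4137, 0.1018, 0.2394]
ee_rot: [-3.137, 0.001, 1.506]
force: [-0.2, -0.6, -2.4]
grip_width: 0.0207
array([0.4137, 0.1018, 0.2394]) [-179.7572    0.0521   86.3107]
pocket_a 0.67 [339.4, 220.2] [0.4938 0.0469 0.055 ]
rack_seat 0.64 [345.8, 116.0] [0.4999 0.149  0.055 ]
rail_rest 0.71 [360.1, 116.5] [0.5028 0.1499 0.09  ]
rail_rest 0.61 [402.6, 148.9] [0.5398 0.1209 0.09  ]
jar_a 0.93 [416.0, 64.7] [0.588  0.1957 0.005 ]
jar_a 0.65 [401.6, 146.4] [0.5752 0.1099 0.005 ]
```

View pics/w5.png

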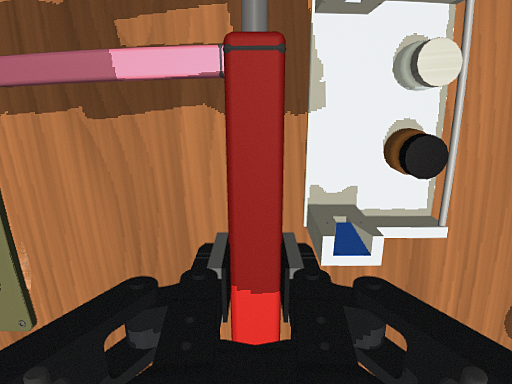

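The rail is held, running down column about 255. The -y block's blue guide is at (350,240), and the +y block is out of frame above. I'll shift +y for a second view.

```bash
python3 -m pendant '[{"translation":[20,0,-10],"twist":0,"fingers":0},{"translation":[30,0,-10],"twist":0,"fingers":0},{"translation":[20,0,-10],"twist":0,"fingers":0},{"translation":[0,0,0],"twist":0,"fingers":0},{"translation":[0,0,0],"twist":0,"fingers":0},{"translation":[0,0,0],"twist":0,"fingers":0}]'
python3 rack.py pics/w6.png
```

```text
clock: 7.57
position: [0.4194, 0.1714, 0.2709]
ee_rot: [-3.141, 0.001, 1.504]
force: [0.0, -0.5, -1.9]
grip_width: 0.0206
array([0.4194, 0.1714, 0.2709]) [-179.9584    0.0541   86.183 ]
pocket_a 0.7 [328.9, 264.4] [0.4959 0.0511 0.055 ]
pocket_a 0.7 [384.5, 199.6] [0.5575 0.1247 0.055 ]
pocket_a 0.61 [334.9, 84.4] [0.504  0.2483 0.055 ]
rack_seat 0.85 [335.8, 179.1] [0.5039 0.1511 0.055 ]
rail_rest 0.57 [342.8, 189.2] [0.5026 0.1492 0.09  ]
jar_a 0.7 [384.7, 199.9] [0.5769 0.1082 0.005 ]
jar_a 0.69 [394.4, 129.2] [0.586  0.1951 0.005 ]
```

View pics/w6.png

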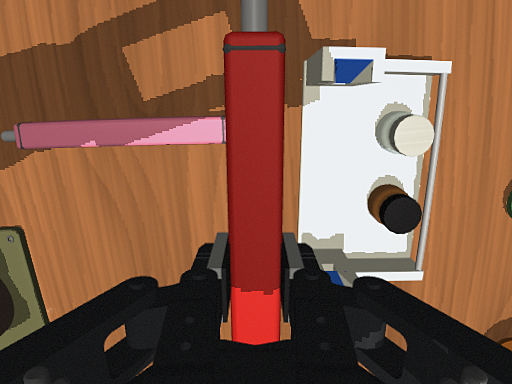

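```bash
python3 - <<'E'
import cv2
a=cv2.imread('pics/w6.png')[35:105,290:460]; b=cv2.imread('pics/w5.png')[180:280,290:460]
cv2.imwrite('pics/ca.png',cv2.resize(a,None,fx=4.7,fy=4.7,interpolation=cv2.INTER_NEAREST))
cv2.imwrite('pics/cb.png',cv2.resize(b,None,fx=4.7,fy=4.7,interpolation=cv2.INTER_NEAREST))
E
```

```text
(no output)
```

View pics/ca.png

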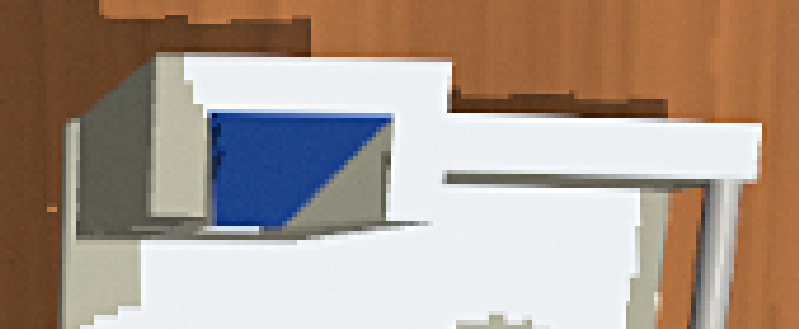

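View pics/cb.png

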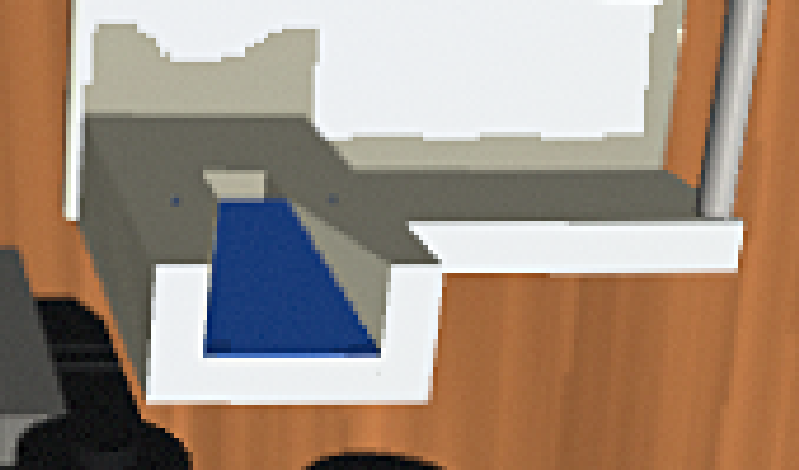

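```bash
cat > fit.py <<'E'
from h import *
np.set_printoptions(precision=4,suppress=True)
s5=dict(position=np.array([0.4137,0.1018,0.2394]),ee_rot=np.radians([-179.7572,0.0521,86.3107]))
s6=dict(position=np.array([0.4194,0.1714,0.2709]),ee_rot=np.radians([-179.9584,0.0541,86.183]))
A=[(-27,128,323,46.7),(27,128,386.2,48.2),(-27,100,321.5,81.2),(-17,118,334.3,58.8),(17,118,373.6,59.0),(27,100,381.5,82.2)]
B=[(-27,-128,321.3,265.5),(27,-128,381.9,265.7),(-27,-100,323,236),(27,-100,383.6,235.7),(-17,-118,333.4,255.5),(17,-118,371.3,255.5),(-17,-100,335.1,236),(17,-100,372.6,236)]
c5,c6=cam('wrist',s5),cam('wrist',s6)
def res(p,full=0,fz=None):
    x,y,w=p[:3]; z=p[3] if fz is None else fz
    Rz=R.from_euler('z',w).as_matrix(); o=[]
    for c,L in((c6,A),(c5,B)):
        P=np.array([Rz@np.array([a,b,48])/1000+[x,y,z] for a,b,_,_ in L]); o.append(proj(c,P)-np.array([l[2:] for l in L]))
    o=np.vstack(o); return o if full else o.ravel()
r=least_squares(res,[.5,.15,-.04,.055]); print('free z',r.x,np.degrees(r.x[2])); print(res(r.x,1))
r=least_squares(lambda p:res(p,fz=.055),[.5,.15,-.04]); print('z=.055',r.x,np.degrees(r.x[2]),r.cost)
E
python3 fit.py
```

```text
free z [ 0.502   0.1488 -0.0651  0.0539] -3.730356817576318
[[-0.2173 -0.0393]
 [-0.6701 -0.2711]
 [ 0.0279 -0.3573]
 [-0.2889  0.3418]
 [-0.313   0.8526]
 [ 1.6404 -0.4614]
 [-0.0361  0.0303]
 [-0.9057 -0.6125]
 [ 0.1243  0.3341]
 [ 0.8565  0.4009]
 [-0.2038 -0.25  ]
 [-0.1207 -0.484 ]
 [-0.5094  0.3089]
 [ 0.6234  0.1621]]
z=.055 [ 0.5017  0.149  -0.0651] -3.7306088555759223 4.94083446357345
```

```bash
python3 -m pendant '[{"translation":[-5,28,10],"twist":0,"fingers":0},{"translation":[-5,28,20],"twist":0,"fingers":0},{"translation":[-5,28,30],"twist":0,"fingers":0},{"translation":[0,0,30],"twist":0,"fingers":0},{"translation":[0,0,25],"twist":0,"fingers":0},{"translation":[0,0,15],"twist":0,"fingers":0},{"translation":[0,0,0],"twist":0,"fingers":0},{"translation":[0,0,0],"twist":0,"fingers":0},{"translation":[0,0,0],"twist":0,"fingers":0}]'
python3 - <<'E'
from h import *
for n in('wrist','scene','top'):
    f=eyes.grab_frame(n)[:,:,::-1]
    if n=='scene': f=cv2.resize(f[140:280,220:400],None,fx=4,fy=4,interpolation=cv2.INTER_CUBIC)
    if n=='top': f=cv2.resize(f[120:240,100:280],None,fx=4,fy=4,interpolation=cv2.INTER_CUBIC)
    cv2.imwrite(f'pics/{n}7.png',f)
E
```

```text
clock: 8.57
position: [0.5037, 0.1511, 0.1423]
ee_rot: [3.14, -0.0, 1.503]
force: [0.4, -0.3, -1.6]
grip_width: 0.0206
```

View pics/wrist7.png

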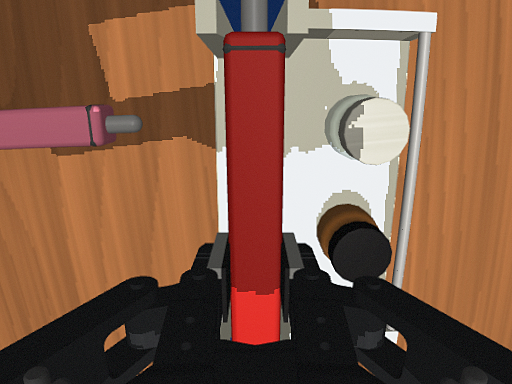

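View pics/scene7.png

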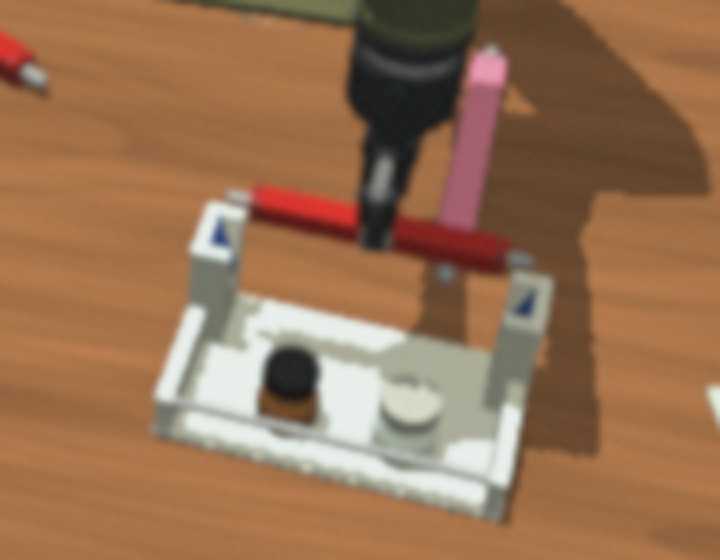

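View pics/top7.png

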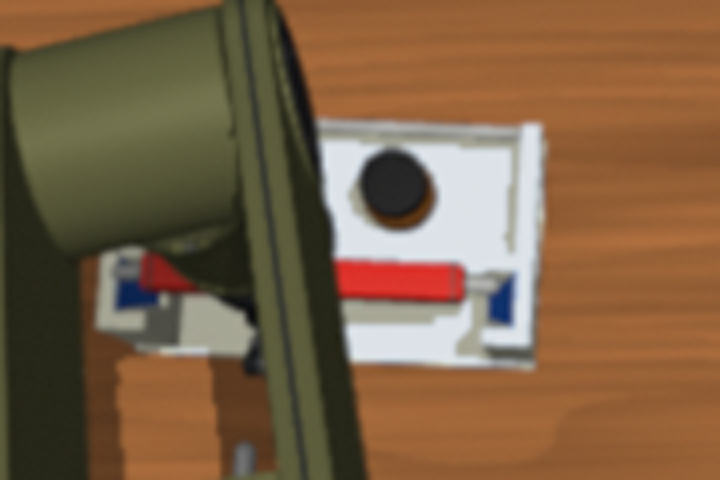

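The rail is aligned: pin at (255,10) over the blue guide in the wrist view, both blocks bracketed in the scene view, and jars clear. I'll lower it.

```bash
python3 -m pendant '[{"translation":[0,-1.5,12],"twist":0,"fingers":0},{"translation":[0,0,14],"twist":0,"fingers":0},{"translation":[0,0,10],"twist":0,"fingers":0},{"translation":[0,0,5],"twist":0,"fingers":0},{"translation":[0,0,3],"twist":0,"fingers":0},{"translation":[0,0,1],"twist":0,"fingers":0},{"translation":[0,0,0],"twist":0,"fingers":0},{"translation":[0,0,0],"twist":0,"fingers":0}]'
python3 rack.py pics/w8.png
python3 - <<'E'
from h import *
for n in('scene',):
    f=eyes.grab_frame(n)[:,:,::-1]
    if n=='scene': f=cv2.resize(f[170:270,240:380],None,fx=5,fy=5,interpolation=cv2.INTER_CUBIC)
    cv2.imwrite(f'pics/{n}8.png',f)
E
```

```text
clock: 9.38
position: [0.5017, 0.1514, 0.0967]
ee_rot: [3.141, -0.0, 1.503]
force: [0.4, 1.0, -1.9]
grip_width: 0.0205
array([0.5017, 0.1514, 0.0967]) [179.95    -0.0152  86.1151]
pocket_a 0.71 [375.8, 131.4] [0.5674 0.1978 0.055 ]
pocket_a 0.68 [251.9, 35.3] [0.5064 0.2482 0.055 ]
rack_seat 0.7 [378.0, 127.3] [0.5685 0.1998 0.055 ]
jar_a 0.77 [358.9, 250.9] [0.5747 0.1063 0.005 ]
jar_a 0.59 [377.1, 132.0] [0.5859 0.192  0.005 ]
```

View pics/w8.png

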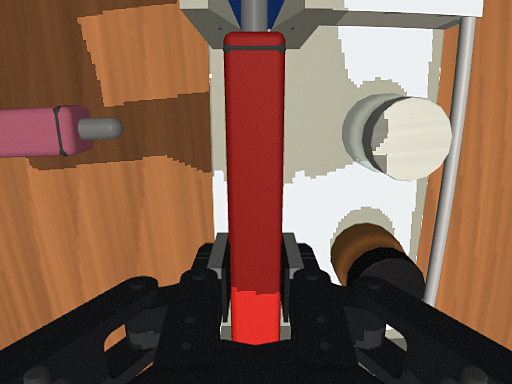

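View pics/scene8.png

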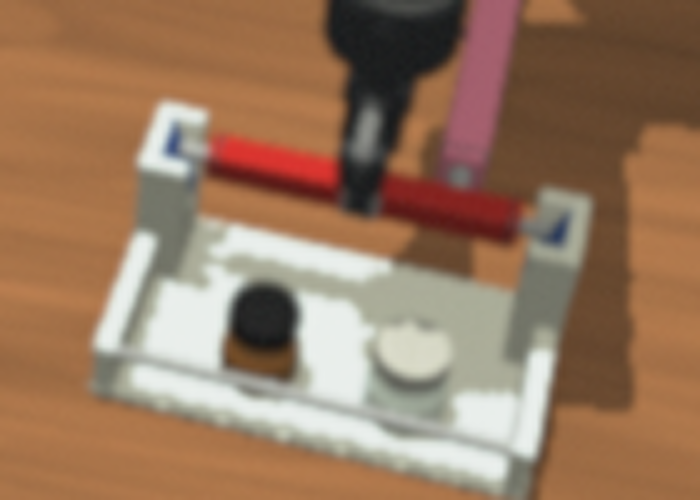

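Both pins are inside their guides, at (195,147) and (530,222) in the scene crop. I'll lower the last few mm, watching the force.

```bash
python3 -m pendant '[{"translation":[0,0,2],"twist":0,"fingers":0},{"translation":[0,0,1],"twist":0,"fingers":0},{"translation":[0,0,1],"twist":0,"fingers":0},{"translation":[0,0,0],"twist":0,"fingers":0}]'; python3 -m pendant '[{"translation":[0,0,1],"twist":0,"fingers":0},{"translation":[0,0,0],"twist":0,"fingers":0},{"translation":[0,0,0],"twist":0,"fingers":0}]'
```

```text
clock: 10.02
position: [0.501, 0.1512, 0.092]
ee_rot: [-3.141, 0.0, 1.503]
force: [-1.2, -0.2, -2.1]
grip_width: 0.0209
clock: 10.27
position: [0.5013, 0.1513, 0.0913]
ee_rot: [3.142, -0.0, 1.503]
force: [0.3, 0.8, -2.2]
grip_width: 0.0203
```

```bash
python3 -m pendant '[{"translation":[0,0,1.5],"twist":0,"fingers":0},{"translation":[0,0,0],"twist":0,"fingers":0},{"translation":[0,0,0],"twist":0,"fingers":0}]'; python3 -m pendant '[{"translation":[0,0,1.5],"twist":0,"fingers":0},{"translation":[0,0,0],"twist":0,"fingers":0},{"translation":[0,0,0],"twist":0,"fingers":0}]'
```

```text
clock: 10.52
position: [0.5016, 0.1513, 0.0899]
ee_rot: [3.141, -0.0, 1.503]
force: [0.1, -0.1, -1.2]
grip_width: 0.0203
clock: 10.77
position: [0.5018, 0.1513, 0.0884]
ee_rot: [3.141, -0.0, 1.503]
force: [1.3, 0.7, -0.5]
grip_width: 0.0207
```

The load has moved onto the guides (force up from -2.2 to -0.5 N). I'll release and retreat straight up.

```bash
python3 -m pendant '[{"translation":[0,0,0],"twist":0,"fingers":0.4},{"translation":[0,0,0],"twist":0,"fingers":0.55},{"translation":[0,0,0],"twist":0,"fingers":0.55},{"translation":[0,0,0],"twist":0,"fingers":0.55},{"translation":[0,0,0],"twist":0,"fingers":0.55}]'; python3 -m pendant '[{"translation":[0,0,-15],"twist":0,"fingers":0.55},{"translation":[0,0,-25],"twist":0,"fingers":0.55},{"translation":[0,0,-35],"twist":0,"fingers":0.55},{"translation":[-20,0,-30],"twist":0,"fingers":0.3},{"translation":[-20,0,-20],"twist":0,"fingers":0},{"translation":[-20,0,0],"twist":0,"fingers":0},{"translation":[0,0,0],"twist":0,"fingers":0},{"translation":[0,0,0],"twist":0,"fingers":0}]'
python3 rack.py pics/w9.png
python3 - <<'E'
from h import *
for n in('scene',):
    f=eyes.grab_frame(n)[:,:,::-1]
    if n=='scene': f=cv2.resize(f[170:270,240:380],None,fx=5,fy=5,interpolation=cv2.INTER_CUBIC)
    cv2.imwrite(f'pics/{n}9.png',f)
E
```

```text
clock: 11.18
position: [0.5011, 0.1512, 0.0882]
ee_rot: [-3.141, 0.0, 1.503]
force: [-0.2, 0.8, -0.6]
grip_width: 0.0471
clock: 11.85
position: [0.4969, 0.0909, 0.2136]
ee_rot: [3.141, -0.0, 1.501]
force: [-0.2, -0.1, 0.2]
grip_width: 0.0
array([0.4969, 0.0909, 0.2136]) [179.979   -0.0273  85.9991]
pocket_a 0.67 [256.3, 221.1] [0.495  0.0501 0.055 ]
jar_a 0.82 [332.0, 143.1] [0.5764 0.1102 0.005 ]
jar_a 0.77 [339.5, 54.8] [0.5854 0.1949 0.005 ]
```

View pics/w9.png

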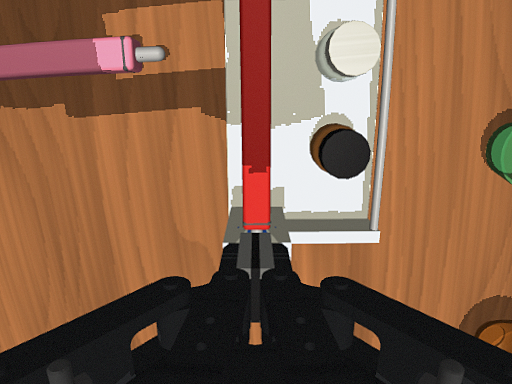

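View pics/scene9.png

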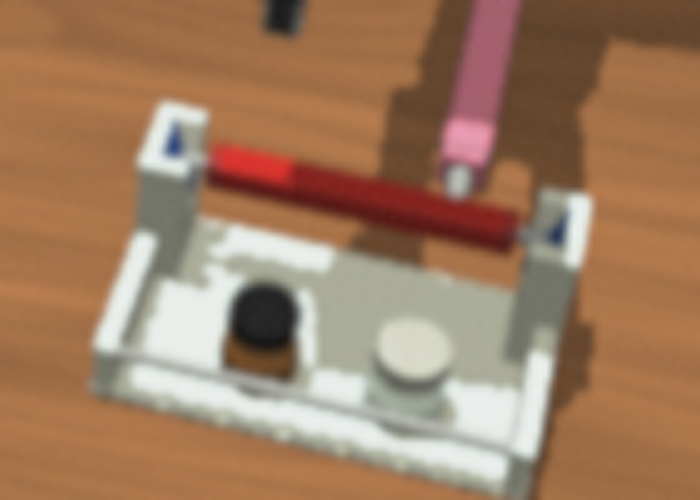

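The rail lies in both guides, released, and both jars are standing. With the fingers now shut, I'll go above its middle and press.

```bash
python3 -m pendant '[{"translation":[20,0.5,10],"twist":0,"fingers":0},{"translation":[25,0,20],"twist":0,"fingers":0},{"translation":[13,0,25],"twist":0,"fingers":0},{"translation":[0,0,25],"twist":0,"fingers":0},{"translation":[0,0,15],"twist":0,"fingers":0},{"translation":[0,0,5],"twist":0,"fingers":0},{"translation":[0,0,0],"twist":0,"fingers":0},{"translation":[0,0,0],"twist":0,"fingers":0}]' ; python3 -m pendant '[{"translation":[0,0,3],"twist":0,"fingers":0},{"translation":[0,0,3],"twist":0,"fingers":0},{"translation":[0,0,0],"twist":0,"fingers":0}]'; python3 -m pendant '[{"translation":[0,0,3],"twist":0,"fingers":0},{"translation":[0,0,0],"twist":0,"fingers":0}]'; python3 -m pendant '[{"translation":[0,0,3],"twist":0,"fingers":0},{"translation":[0,0,0],"twist":0,"fingers":0}]'
```

```text
clock: 12.82
position: [0.5019, 0.1495, 0.1134]
ee_rot: [-3.141, -0.0, 1.503]
force: [-1.2, 0.5, 0.6]
grip_width: -0.0003
clock: 13.07
position: [0.5019, 0.1492, 0.1077]
ee_rot: [3.141, -0.0, 1.503]
force: [-0.4, 0.6, -0.6]
grip_width: -0.0002
clock: 13.23
position: [0.5018, 0.1491, 0.1045]
ee_rot: [3.141, -0.0, 1.503]
force: [-0.0, -0.4, 0.3]
grip_width: -0.0004
clock: 13.4
position: [0.5018, 0.1492, 0.1013]
ee_rot: [3.141, -0.0, 1.503]
force: [-1.0, -0.5, 0.2]
grip_width: -0.0004
```

```bash
for i in 1; do python3 -m pendant '[{"translation":[0,0,3],"twist":0,"fingers":0},{"translation":[0,0,0],"twist":0,"fingers":0}]'; python3 -m pendant '[{"translation":[0,0,3],"twist":0,"fingers":0},{"translation":[0,0,0],"twist":0,"fingers":0}]';  python3 -m pendant '[{"translation":[0,0,3],"twist":0,"fingers":0},{"translation":[0,0,0],"twist":0,"fingers":0}]'; done
```

```text
clock: 13.57
position: [0.5017, 0.1492, 0.0982]
ee_rot: [3.141, -0.0, 1.503]
force: [0.4, -0.2, 0.0]
grip_width: 0.0001
clock: 13.73
position: [0.5017, 0.1492, 0.0952]
ee_rot: [3.141, -0.0, 1.503]
force: [0.1, 0.8, -0.7]
grip_width: 0.0004
clock: 13.9
position: [0.5018, 0.1493, 0.0922]
ee_rot: [3.141, -0.0, 1.503]
force: [-0.5, -0.0, -0.4]
grip_width: 0.0002
```

```bash
python3 - <<'E'
from h import *
for n in('scene','wrist'):
    f=eyes.grab_frame(n)[:,:,::-1]
    if n=='scene': f=cv2.resize(f[170:270,240:380],None,fx=5,fy=5,interpolation=cv2.INTER_CUBIC)
    cv2.imwrite(f'pics/{n}10.png',f)
E
```

```text
(no output)
```

View pics/scene10.png

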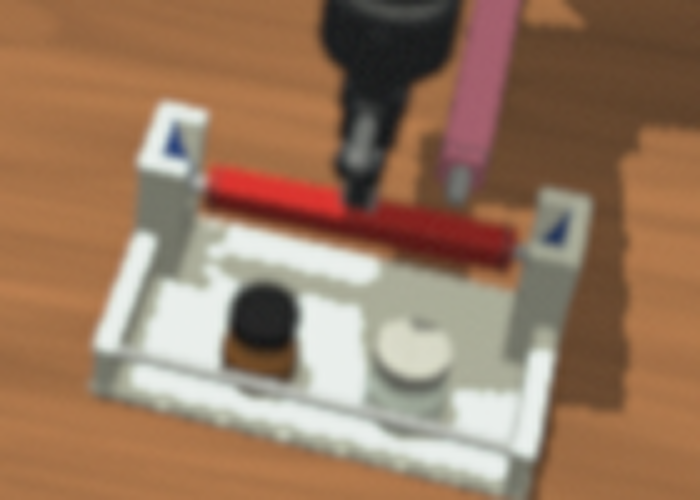

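View pics/wrist10.png

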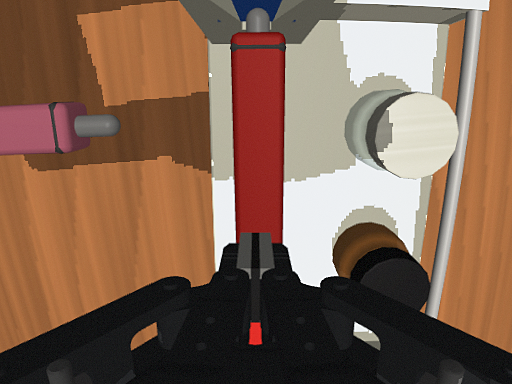

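The rail has already sunk partway evenly: its left end moved from row 150 to row 172 in the scene crop. I'll continue down.

```bash
python3 -m pendant '[{"translation":[0,0,3],"twist":0,"fingers":0},{"translation":[0,0,0],"twist":0,"fingers":0}]'; python3 -m pendant '[{"translation":[0,0,3],"twist":0,"fingers":0},{"translation":[0,0,0],"twist":0,"fingers":0}]';  python3 -m pendant '[{"translation":[0,0,3],"twist":0,"fingers":0},{"translation":[0,0,0],"twist":0,"fingers":0}]'; python3 -m pendant '[{"translation":[0,0,2],"twist":0,"fingers":0},{"translation":[0,0,0],"twist":0,"fingers":0}]'; python3 - <<'E'
from h import *
for n in('scene','wrist'):
    f=eyes.grab_frame(n)[:,:,::-1]
    if n=='scene': f=cv2.resize(f[170:270,240:380],None,fx=5,fy=5,interpolation=cv2.INTER_CUBIC)
    cv2.imwrite(f'pics/{n}11.png',f)
E
```

```text
clock: 14.17
position: [0.5011, 0.1491, 0.0886]
ee_rot: [-3.14, 0.0, 1.503]
force: [-0.5, 0.5, -0.7]
grip_width: -0.0001
clock: 14.33
position: [0.5012, 0.1491, 0.0856]
ee_rot: [-3.14, 0.0, 1.503]
force: [-0.1, -0.5, -0.3]
grip_width: 0.0002
clock: 14.5
position: [0.5014, 0.1492, 0.0829]
ee_rot: [-3.141, 0.0, 1.503]
force: [0.5, -0.4, 0.5]
grip_width: 0.0
clock: 14.67
position: [0.5014, 0.1492, 0.081]
ee_rot: [-3.141, 0.0, 1.503]
force: [0.1, -0.3, 0.9]
grip_width: -0.0001
```

View pics/scene11.png

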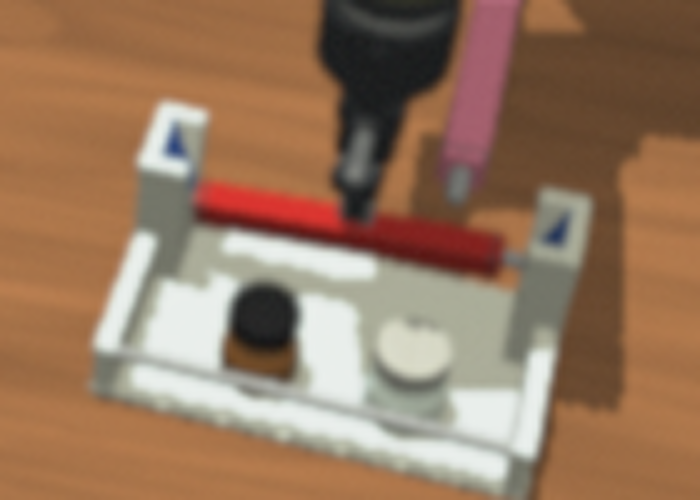

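View pics/wrist11.png

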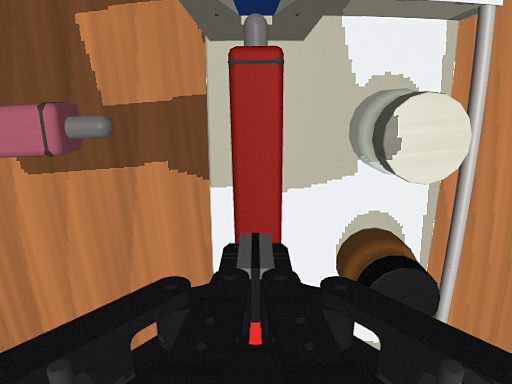

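The rail is lower still and has shifted a little toward -y: the left end is close to its block, and the right pin shows at (515,258). I'll keep pressing.

```bash
python3 -m pendant '[{"translation":[0,0,2],"twist":0,"fingers":0},{"translation":[0,0,0],"twist":0,"fingers":0}]'; python3 -m pendant '[{"translation":[0,0,2],"twist":0,"fingers":0},{"translation":[0,0,0],"twist":0,"fingers":0}]';  python3 -m pendant '[{"translation":[0,0,2],"twist":0,"fingers":0},{"translation":[0,0,0],"twist":0,"fingers":0}]'; python3 - <<'E'
from h import *
for n in('scene','wrist'):
    f=eyes.grab_frame(n)[:,:,::-1]
    if n=='scene': f=cv2.resize(f[170:270,240:380],None,fx=5,fy=5,interpolation=cv2.INTER_CUBIC)
    cv2.imwrite(f'pics/{n}12.png',f)
E
```

```text
clock: 14.93
position: [0.5014, 0.1492, 0.079]
ee_rot: [-3.141, 0.0, 1.503]
force: [0.1, -0.3, 0.5]
grip_width: -0.0
clock: 15.1
position: [0.5014, 0.1492, 0.077]
ee_rot: [-3.141, 0.0, 1.503]
force: [-0.3, 0.2, -0.1]
grip_width: 0.0001
clock: 15.27
position: [0.5014, 0.1492, 0.075]
ee_rot: [-3.141, 0.0, 1.503]
force: [-0.1, -0.5, -0.5]
grip_width: -0.0001
```

View pics/scene12.png

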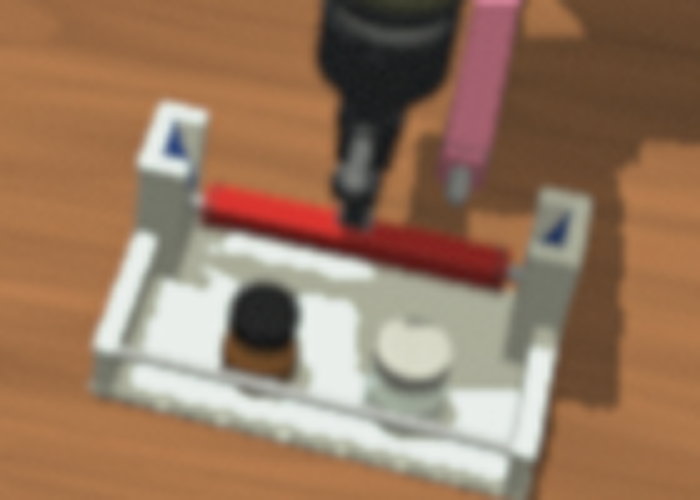

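View pics/wrist12.png

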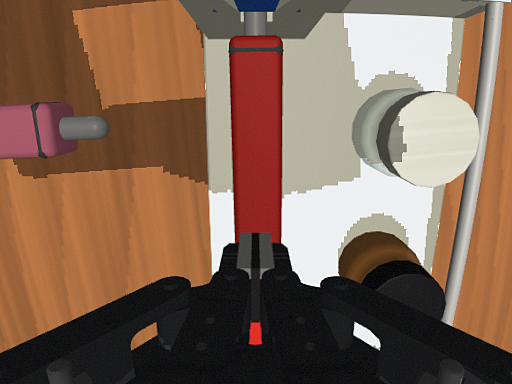

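```bash
python3 -m pendant '[{"translation":[0,0,2],"twist":0,"fingers":0},{"translation":[0,0,0],"twist":0,"fingers":0}]'; python3 -m pendant '[{"translation":[0,0,1],"twist":0,"fingers":0},{"translation":[0,0,0],"twist":0,"fingers":0}]'
```

```text
clock: 15.53
position: [0.502, 0.1493, 0.0738]
ee_rot: [3.141, -0.0, 1.503]
force: [-0.7, -0.5, 4.6]
grip_width: 0.0003
clock: 15.7
position: [0.5021, 0.1495, 0.0736]
ee_rot: [3.14, -0.001, 1.503]
force: [-2.3, 0.5, 11.7]
grip_width: -0.0004
```

It now meets a hard stop at TCP z = 0.0737, which puts the tip at 0.066. That matches the height of the rail top when home. I'll press a touch more, then withdraw and look.

```bash
python3 -m pendant '[{"translation":[0,0,0.8],"twist":0,"fingers":0},{"translation":[0,0,0],"twist":0,"fingers":0},{"translation":[0,0,0],"twist":0,"fingers":0}]'; python3 -m pendant '[{"translation":[0,0,-10],"twist":0,"fingers":0},{"translation":[0,0,-30],"twist":0,"fingers":0},{"translation":[0,0,-40],"twist":0,"fingers":0},{"translation":[0,-30,-25],"twist":0,"fingers":0},{"translation":[0,-35,-15],"twist":0,"fingers":0},{"translation":[0,-15,0],"twist":0,"fingers":0},{"translation":[0,0,0],"twist":0,"fingers":0},{"translation":[0,0,0],"twist":0,"fingers":0}]'
python3 rack.py pics/w13.png;python3 - <<'E'
from h import *
for n in('scene','top'):
    f=eyes.grab_frame(n)[:,:,::-1]
    if n=='scene': f=cv2.resize(f[170:270,240:380],None,fx=5,fy=5,interpolation=cv2.INTER_CUBIC)
    cv2.imwrite(f'pics/{n}13.png',f)
E
```

```text
clock: 15.95
position: [0.5022, 0.1496, 0.0735]
ee_rot: [3.14, -0.001, 1.503]
force: [-3.5, 0.7, 14.6]
grip_width: -0.0002
clock: 16.62
position: [0.4214, 0.1547, 0.1921]
ee_rot: [3.14, -0.0, 1.504]
force: [0.0, -0.2, -0.3]
grip_width: -0.0001
array([0.4214, 0.1547, 0.1921]) [179.912   -0.0192  86.1587]
rail_rest 0.93 [366.5, 193.7] [0.5025 0.1499 0.09  ]
jar_a 0.87 [425.1, 120.7] [0.5864 0.1932 0.005 ]
jar_a 0.58 [411.6, 203.9] [0.5772 0.1108 0.005 ]
jar_a 0.34 [359.7, 56.5] [0.5229 0.2541 0.005 ]
```

View pics/scene13.png

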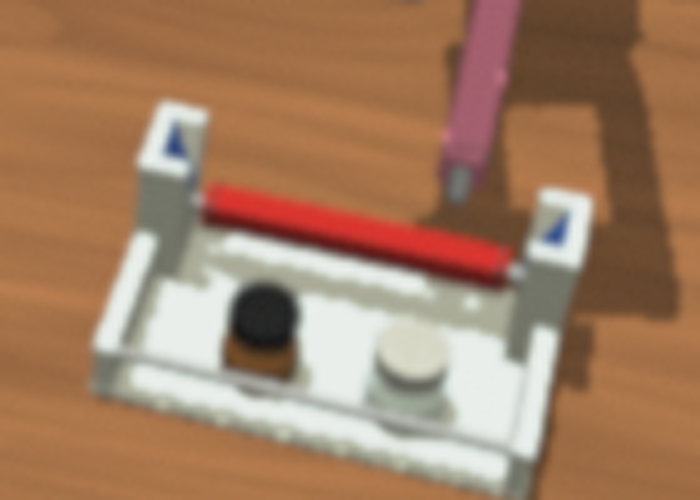

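View pics/w13.png

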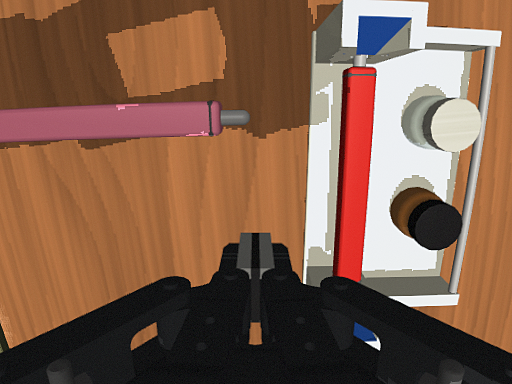

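View pics/top13.png

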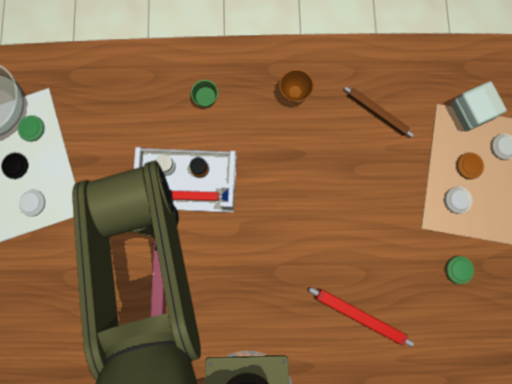

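```bash
python3 - <<'E'
from h import *
Rz=R.from_euler('z',-.0651).as_matrix(); o=np.array([.502,.149,.055])
def corners(ya,za,zb):
    out=[]
    for x in(-11,11):
        for y,z in((92,za),(-92,zb)): out.append(Rz@np.array([x,y,11+z])/1000+o)
    return np.array(out)[[0,1,3,2]]
s=readout.read_state()
W=cv2.imread('pics/w13.png'); S=eyes.grab_frame('scene')[:,:,::-1].copy()
k=5
S=cv2.resize(S[170:270,240:380],None,fx=k,fy=k,interpolation=cv2.INTER_CUBIC)
p=proj(cam('scene'),corners(0,0,0)); p=(p-[240,170]+.5)*k
cv2.polylines(S,[p.astype(int)],True,(0,255,0),1)
p=proj(cam('scene'),corners(0,0,15)); p=(p-[240,170]+.5)*k
cv2.polylines(S,[p.astype(int)],True,(255,255,0),1)
cv2.imwrite('pics/ov_s.png',S)
W=cv2.resize(W[0:300,280:500],None,fx=2,fy=2)
p=proj(cam('wrist',s),corners(0,0,0)); cv2.polylines(W,[((p-[280,0]+.5)*2).astype(int)],True,(0,255,0),1)
p=proj(cam('wrist',s),corners(0,15,0)); cv2.polylines(W,[((p-[280,0]+.5)*2).astype(int)],True,(255,255,0),1)
cv2.imwrite('pics/ov_w.png',W)
E
```

```text
(no output)
```

View pics/ov_s.png

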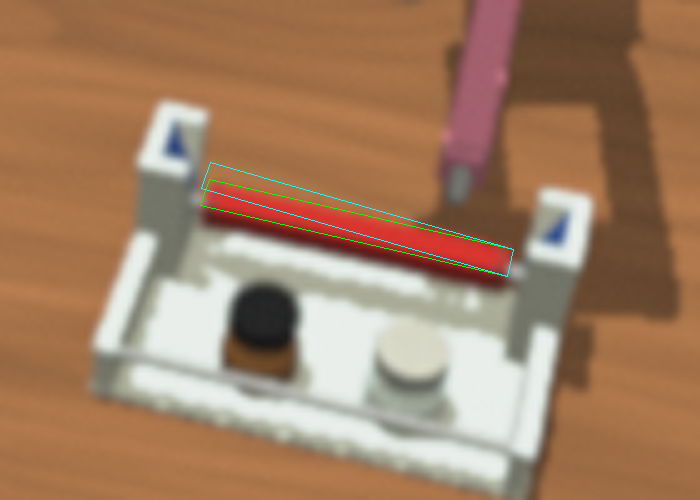

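View pics/ov_w.png

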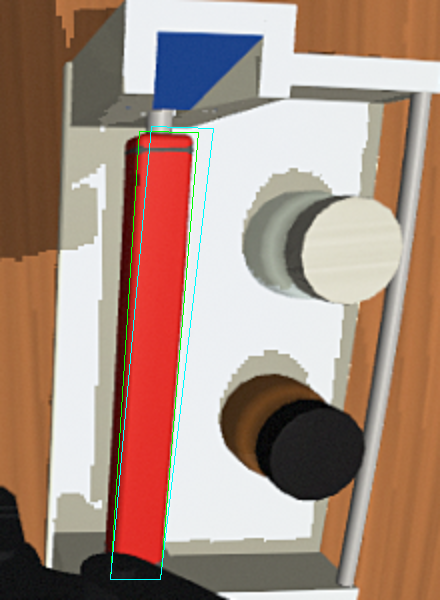

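The green outline, drawn for a rail fully home and level, matches both ends; the 15 mm-high alternative does not. The jars, cup and bowl haven't moved, so I'm handing in.

```bash
python3 -c "
from bench import job
print(job.close_job())"
```

```text
the job is handed in; nothing more can be done
None
```

I picked up the shorter red rail (about 220 mm tip to tip), laid it in both blue guides and let go. I then pressed on its middle with shut fingers until it was home, and handed in at about 17 s of the 40 s allowed.

**Seating:** the rail met a hard stop with the fingertips at about 0.066 m, which is the expected top height when home. The last push reached about 15 N. Outlines of a fully seated, level rail matched both ends in the scene view. In the wrist view they matched at the +y end; the gripper hid the -y end.

**Surroundings:** both jars, the green cup and the amber bowl stand where they were, and the arm is clear of everything.

**Checks that disagreed:**
- **Force while sinking:** the wrist force stayed near 0 N for most of the way down, less than I expected from the springs, although the pictures showed the rail sinking. Force built up only at the stop.
- **Position partway down:** the rail sat slightly toward -y for a moment, then centred itself.
- **Pins in the pockets:** I could not see the pins directly. I judge them seated from the rail's height and level alone.

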